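Put the lens mount back in its own dish and sort out the covers

TASK

The lens mount was put away in the wrong dish: it lies in the orange base, hidden under the blue cover. Lift that cover off and set it aside, lay the mount flat in the blue base, and close both dishes with the cover of their own colour, each fully down on its base. Leave the lens tissue, driver, power meter and mouse where they are.

Things in the scene. Friction and masses are not known exactly. Their poses are not given: they have to be found in the camera images.
- blue_base: round blue storage-dish base, 156 mm across, 0.8 kg, loose on the bench. Flange 8 mm thick (its top is also the dish floor, z = 8 mm) with an upstanding ring: outer radius 66 mm tapering to 63.5, inner radius 60, top at z = 18 mm. Origin: centre of the underside, z up; round, yaw means nothing. Starts empty and open.
- orange_base: round orange storage-dish base, 156 mm across, 0.8 kg, loose on the bench. Flange 8 mm thick (its top is also the dish floor, z = 8 mm) with an upstanding ring: outer radius 66 mm tapering to 63.5, inner radius 60, top at z = 18 mm. Origin: centre of the underside, z up; round, yaw means nothing. Starts with the lens mount inside and the blue cover on it.
- blue_cover: round blue dish cover, an upside-down cup 146 mm across, 40 mm high, inner radius 70 mm, 0.18 kg; black knob on top, 32 mm in diameter, z = 46 to 70 mm. Origin: centre of the open lower rim, z up; yaw means nothing. Fits over a base's ring with 4 mm play; seated, its origin is 8 mm above the base's. Starts seated on the orange base.
- orange_cover: round orange dish cover, an upside-down cup 146 mm across, 40 mm high, inner radius 70 mm, 0.18 kg; black knob on top, 32 mm in diameter, z = 46 to 70 mm. Origin: centre of the open lower rim, z up; yaw means nothing. Fits over a base's ring with 4 mm play; seated, its origin is 8 mm above the base's. Starts standing on the bench, rim down.
- lens_mount: black empty lens ring lying flat, 50 x 59 x 11 mm, 90 g: ring 50 mm outside, 30 mm inside, its centre at (0, +4.7 mm), with an 18 mm wide foot block at the -y end (y -29 to -19 mm). Origin: centre of the underside; y runs from foot block to ring. Grip from above along x: across the ring (50 mm) or by the foot block (18 mm). Starts in the orange base, under the blue cover.
- lens_tissue: white and blue box of lens tissue near the dishes; a bystander, not to be moved; origin at the centre of its underside
- driver: red-handled ball driver near the dishes; a bystander, not to be moved; origin at the centre of its underside
- meter: yellow power meter near the dishes; a bystander, not to be moved; origin at the centre of its underside
- mouse: black computer mouse near the dishes; a bystander, not to be moved; origin at the centre of its underside

How it is judged:
By the outcome, as a careful person would: the job done as asked, in the order asked, and still so for the second after the job is handed in, with the robot touching nothing.
It also fails if it takes over 72 s, if anything falls off the work surface, if the arm or the gripper's body presses on something with over 40 N, if the wrist force passes 120 N, or if a joint passes its speed limit or range.

ROBOT

A 6-joint arm with a two-finger parallel gripper is mounted at the origin on a cart in front of the work surface, level with it; the furniture and walls round the work are solid. World frame = base frame: x ahead of the robot, y to its left, z up, the work surface at z = 0. Lengths are in mm, angles in rad, forces in N, time in s.
With the tool pointing down it reaches from about 300 to 775 mm from the base axis. Payload 14.6 kg.
Tool frame: the origin (TCP) lies midway between the tips of the shut fingers; the grasp point (between the pads) lies 19 mm behind it; z points along the fingers, y is the line along which they close (so a half turn about z gives the same grasp; the last joint's range is limited). The gripper opens to 94 mm and grips with 3 to 60 N. Pads are 16 mm wide; open, the fingers measure 119 mm over their backs; the gripper's body (75 mm by 177 mm) begins 78 mm behind the grasp point.
Start: joints at [1.187, 0.3, 1.521, -0, 1.321, -0.067], TCP at [171.337, 522.621, 205.446] pointing down, gripper open.
Joint ranges: [-3.03, 3.03], [-0.79, 2.21], [0.23, 2.52], [-1.04, 4.18], [0, 3.07], [-2.55, 2.55]. Speed limits (rad/s): [2.22, 2.22, 2.57, 3.14, 3.14, 3.14].

INTERFACE

Orientations are given as a unit quaternion [w, x, y, z].
In Python, from bench import r gives the robot as it stands.
- The arm moves only by the tool apply_moves, never from a script. Its argument "commands" is one flat list of numbers, 7 for each row, row after row: the shift along the tool's x, y, z as a fraction of full scale, then the turn, a rotation vector about the tool's x, y, z as a fraction of full scale, then the opening, from 0 (shut) to 1 (fully open). In form: [dx, dy, dz, ax, ay, az, gripper, dx, dy, dz, ax, ay, az, gripper, ...]. A call has 1 to 20 rows; each row is the pose to reach, as a shift and turn from the pose commanded when the call began, along the tool's axes at that moment; what a row does not reach only later rows make up. Full scale, the value 1, is 0.3 m for a shift and pi/2 rad for a turn. A row lasts 1/12 s, in which the tool goes at most 41.7 mm and 7.16 degrees, less where a joint would pass 70% of its speed; a pose out of reach is approached as far as the arm can. A call with a number of a shift or a turn outside -1 to 1 is refused whole. A call with a gripper value outside its range is refused whole. The fingers move at their own pace and stop on an object; the grip force is fixed at half the most. Time passes only in rows, so rows that repeat a pose let the fingers close. It gives the time, the measured TCP pose, the force, the opening and the grip force at its end, in the units of the state.
- r.state(): the state, without advancing time (a new reading comes with each control period).
- r.read_camera(name): name is "scene" or "top" or "wrist"; returns a dict with "frame" (480x640x3 uint8, red, green, blue), "intrinsics" (3x3 intrinsics, pixels), "dist_coeffs" ([k1, k2, p1, p2, k3] as OpenCV has them; the pictures are not rectified), "view" (4x4, takes a point from world to camera coordinates). Camera axes: x right, y down, z forward; pixel columns grow to the right and rows downward; lengths in mm; the calibration is good to about 2 mm. A picture is of the moment at which its call begins. There is no depth.
- r.close_job(): hands the job in; it is judged then, once.
The state is a dict: "time_s": time; "joint_pos": joint angles; "qd": joint speeds; "tau": joint torques, N m; "tool_pos": TCP position; "orientation": TCP orientation; "wrist_force": force on the tool from outside, world axes, zero at the start; "torque": the same for the moment, N m; "opening": finger opening in mm; "grip_force": force on a finger pad.
Only numpy, scipy, OpenCV 4.12 (cv2) and the standard library are available. Lean on these libraries where they do the work, as an engineer would, in place of code of your own. Each camera call takes 0.05 s, during which the arm holds its last target. There are 200 camera calls.

## Working session

There is one attempt and no reset: what is moved stays moved. The work goes in short steps, Python scripts to look and compute and a tool call to move; the robot and the scene stay as the last step left them, time stands still between calls to the robot, and variables do not carry over. Pictures are saved under pics/ and viewed, at most 10 in all, crops included, and the job is handed in when it is done.

Besides the shell and the picture viewer there is one more tool, called as name(argument=value, ...), one argument or row to a line, values as JSON. apply_moves: Moves the arm, as the interface text tells. Its arguments: {"type":"object","properties":{"commands":{"type":"array","items":{"type":"number","minimum":-1,"maximum":1}}},"required":["commands"]}

```bash
mkdir -p pics; cat > h.py <<'E'
import numpy as np, cv2
from bench import r
def snap(cam,fn):
    d=r.read_camera(cam); np.savez('pics/'+fn+'.npz',f=d['frame'],K=d['intrinsics'],D=d['dist_coeffs'],V=d['view'])
    cv2.imwrite('pics/'+fn+'.png',d['frame'][:,:,::-1]); return d
def load(fn): return np.load('pics/'+fn+'.npz')
def ray(d,uv):
    n=cv2.undistortPoints(np.array([[uv]],float),d['K'],d['D'])[0,0]
    R=d['V'][:3,:3];t=d['V'][:3,3]; return -R.T@t, R.T@np.array([n[0],n[1],1.])
def atz(d,uv,z):
    c,v=ray(d,uv); return c+v*(z-c[2])/v[2]
def proj(d,p):
    R=np.array(d['V'][:3,:3]);return cv2.projectPoints(np.array(p,float).reshape(-1,3),cv2.Rodrigues(R)[0],d['V'][:3,3],d['K'],d['D'])[0][:,0]
def tri(obs):
    A=np.zeros((3,3));b=np.zeros(3)
    for d,uv in obs:
        c,v=ray(d,uv);v=v/np.linalg.norm(v);P=np.eye(3)-np.outer(v,v);A+=P;b+=P@c
    p=np.linalg.solve(A,b)
    return p,[np.linalg.norm(np.cross(p-c,v/np.linalg.norm(v))) for c,v in [ray(d,uv) for d,uv in obs]]
E
python3 - <<'E'
from h import *
for c in ('top','scene'):
    d=snap(c,c+'0');print(c,np.round(d['view'],3).tolist())
print(r.state())
E
```

```text
top [[0.005, -1.0, -0.0, -86.266], [-0.986, -0.005, -0.169, 644.77], [0.169, 0.001, -0.986, 1151.872], [0.0, 0.0, 0.0, 1.0]]
scene [[0.91, -0.414, 0.018, -593.455], [-0.224, -0.528, -0.819, 146.012], [0.348, 0.742, -0.573, 1052.377], [0.0, 0.0, 0.0, 1.0]]
{'time_s': 0.1, 'joint_pos': array([ 1.18741769e+00,  3.00409383e-01,  1.52148831e+00,  1.37336274e-06,
        1.32067847e+00, -6.66078596e-02]), 'qd': array([ 0.00069917, -0.00201655, -0.00015704, -0.00078172,  0.000184  ,
       -0.0023223 ]), 'tau': array([ 1.06934956e-03, -5.32640398e+01, -3.53285301e+01,  7.09318346e-02,
        2.33897078e-02, -1.25932884e-04]), 'tool_pos': array([171.24988308, 522.43131234, 204.95942346]), 'orientation': array([-1.10358581e-04,  1.57724162e-01,  9.87483087e-01, -4.79210822e-04]), 'wrist_force': array([-0.4596173 ,  0.43491594, -0.67628499]), 'torque': array([ 0.00274093, -0.01124509,  0.00368498]), 'grip_force': 0.0, 'opening': 93.56369996887634}
```

View pics/top0.png

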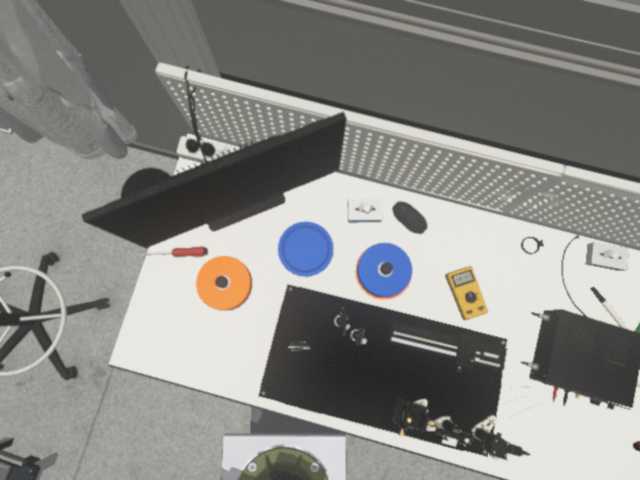

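View pics/scene0.png

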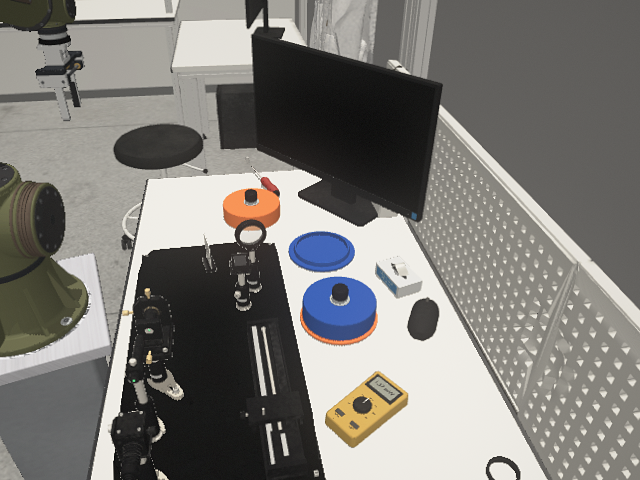

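The top view shows the orange cover's knob at about (222,282), the open blue base at (305,249) and the blue cover's knob at (386,269), on the orange base. In the scene view the same three are at (251,197), (322,251) and (340,292). A monitor stands behind the blue base, and optics posts stand on the black board in front.

```bash
python3 - <<'E'
from h import *
T,S=load('top0'),load('scene0')
def cen(d,c,w,m):
    u,v=c;f=d['f'][v-w:v+w,u-w:u+w].astype(int);k=m(f).astype(np.uint8)
    n,l,s,ce=cv2.connectedComponentsWithStats(k);i=1+np.argmax(s[1:,4]);return ce[i]+[u-w,v-w],s[i]
dark=lambda f:f.max(2)<70
for n,a,b in(('orangecov',(222,282),(251,197)),('bluecov',(386,269),(340,292))):
    p,sp=cen(T,a,12,dark);q,sq=cen(S,b,16,dark);print(n,p,sp,q,sq,tri([(T,p),(S,q)]),atz(T,p,70))
blue=lambda f:(f[...,2]>f[...,0]+60)
p,sp=cen(T,(305,249),40,blue);q,sq=cen(S,(322,251),40,blue)
print('bluebase',p,sp,q,sq,tri([(T,p),(S,q)]),atz(T,p,9))
for n,uv in dict(tissue=(365,208),mouse=(410,217),meter=(466,292),driver_tip=(146,253),driver=(205,251),lens1=(341,320),lens2=(358,336),clip=(299,346),edgeL=(111,363),board=(290,287)).items(): print(n,np.round(atz(T,uv,20 if n!='edgeL' else 0)))
print(np.round(tri([(T,(341,320)),(S,(250,232))])[0]),np.round(tri([(T,(345,115)),(S,(440,84))])[0]),np.round(tri([(T,(85,215)),(S,(253,36))])[0]))
def crop(d,x0,x1,y0,y1,s):return cv2.resize(d['f'][y0:y1,x0:x1,::-1],None,fx=s,fy=s,interpolation=cv2.INTER_CUBIC)
cv2.imwrite('pics/c1.png',np.vstack([crop(T,180,440,180,300,3),]))
cv2.imwrite('pics/c2.png',crop(S,200,400,170,350,3))
E
```

```text
Traceback (most recent call last):
ValueError: attempt to get argmax of an empty sequence
```

```bash
python3 - <<'E'
from h import *
T,S=load('top0'),load('scene0')
def crop(d,u,v,w):return cv2.resize(d['f'][v-w:v+w,u-w:u+w,::-1],(380,290) if 0 else (280,280),interpolation=cv2.INTER_NEAREST)
cv2.imwrite('pics/c1.png',np.vstack([np.hstack([crop(T,222,282,14),crop(T,386,269,14)]),np.hstack([crop(S,251,200,20),crop(S,340,294,20)])]))
blue=lambda f:(f[...,2]>f[...,0]+60)
def cen(d,c,w,m):
    u,v=c;f=d['f'][v-w:v+w,u-w:u+w].astype(int);k=m(f).astype(np.uint8)
    n,l,s,ce=cv2.connectedComponentsWithStats(k);i=1+np.argmax(s[1:,4]);x,y,a,b=s[i,:4];return ce[i]+[u-w,v-w],np.array([x+a/2-.5+u-w,y+b/2-.5+v-w,a,b])
p,sp=cen(T,(305,249),33,blue);q,sq=cen(S,(322,251),38,blue)
print('bluebase',p,sp,q,sq,tri([(T,p),(S,q)]),atz(T,p,9),atz(S,q,9))
org=lambda f:(f[...,0]>f[...,2]+60)
p,sp=cen(T,(222,282),33,org);print('orange cov',p,sp,atz(T,p,40))
p,sp=cen(T,(386,269),30,blue);print('blue cov',p,sp,atz(T,p,48))
for n,uv in dict(tissue=(365,208),mouse=(410,217),meter=(466,292),driver_tip=(146,253),driver=(205,251),lens1=(341,320),lens2=(358,336),clip=(299,346),edgeL=(111,363),board=(290,287)).items(): print(n,np.round(atz(T,uv,20 if n!='edgeL' else 0)))
print(np.round(tri([(T,(341,320)),(S,(250,232))])[0]),np.round(tri([(T,(345,115)),(S,(440,84))])[0]),np.round(tri([(T,(85,215)),(S,(253,36))])[0]))
E
```

```text
bluebase [305.24565125 248.51548579] [305.  248.5  55.   54. ] [321.17696909 251.03788634] [321.5 250.5  66.   40. ] (array([640.90287216, -52.6245215 ,   3.48848277]), [np.float64(0.6254212384529556), np.float64(0.6254212384528961)]) [640.60858161 -52.97125371   9.        ] [636.99037968 -59.29143338   9.        ]
orange cov [223.18960108 282.70327208] [223.  282.5  55.   54. ] [542.31173581 163.84238011  40.        ]
blue cov [384.46097916 269.27193408] [384.5 269.   54.   53. ] [ 579.45218056 -265.15883798   48.        ]
tissue [ 754. -219.   20.]
mouse [ 729. -343.   20.]
meter [ 522. -487.   20.]
driver_tip [624. 381.  20.]
driver [631. 221.  20.]
lens1 [ 446. -151.   20.]
lens2 [ 404. -195.   20.]
clip [378. -39.  20.]
edgeL [331. 460.   0.]
board [533. -13.  20.]
[ 445. -142.  166.] [ 844. -139.  404.] [637. 360. 397.]
```

View pics/c1.png

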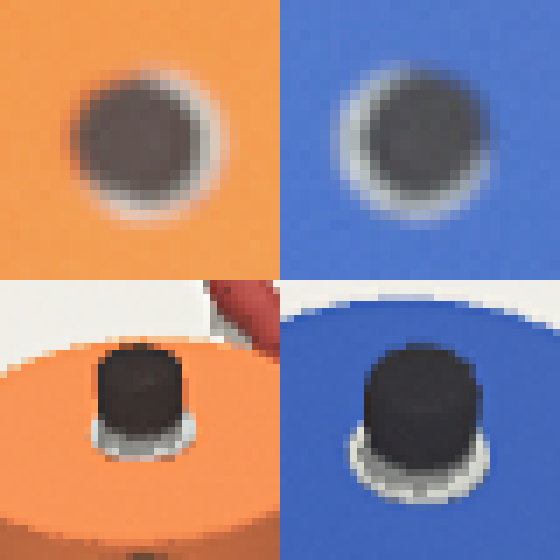

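The crops show the knob tops at about (221.5,281.3) and (386.0,268.3) in the top view. In the scene view they are at about (250.5,190.5) and (339.8,284.9).

```bash
python3 - <<'E'
from h import *
T,S=load('top0'),load('scene0')
for a,b in(((221.5,281.3),(250.5,190.5)),((386.0,268.3),(339.8,284.9))):
    print(tri([(T,a),(S,b)]),atz(T,a,74),atz(S,b,74))
s=r.state();from scipy.spatial.transform import Rotation as R
q=s['orientation'];print(R.from_quat(q[[1,2,3,0]]).as_matrix().round(4))
d=r.read_camera('wrist');T=np.eye(4);T[:3,:3]=R.from_quat(q[[1,2,3,0]]).as_matrix();T[:3,3]=s['tool_pos']
print(np.round(d['view']@T,3),d['intrinsics'])
E
```

```text
(array([542.59606043, 161.16653859,  75.35073371]), [np.float64(0.35931273081302684), np.float64(0.3593127308129198)]) [543.06011767 161.35293348  74.        ] [542.93565202 163.52799299  74.        ]
(array([ 578.68407482, -264.15042971,   83.29507271]), [np.float64(0.8244369753514973), np.float64(0.8244369753514176)]) [ 579.00438474 -265.2803789    74.        ] [ 584.85899206 -254.50976039   74.        ]
[[-9.502e-01  3.115e-01 -4.000e-04]
 [ 3.115e-01  9.502e-01 -9.000e-04]
 [ 1.000e-04 -1.000e-03 -1.000e+00]]
[[ -0.      1.      0.     -1.175]
 [ -0.97    0.     -0.241  24.744]
 [ -0.241  -0.      0.97  190.496]
 [  0.      0.      0.      1.   ]] [[382.97554045   0.         315.86838046]
 [  0.         382.97554045 239.42272974]
 [  0.           0.           1.        ]]
```

apply_moves(
  commands=[-0.79,-0.76,-0.2,0,0,-0.202,0.8,-0.79,-0.76,-0.2,0,0,-0.202,0.8,-0.79,-0.76,-0.2,0,0,-0.202,0.8,-0.79,-0.76,-0.2,0,0,-0.202,0.8,-0.79,-0.76,-0.2,0,0,-0.202,0.8,-0.79,-0.76,-0.2,0,0,-0.202,0.8,-0.79,-0.76,-0.2,0,0,-0.202,0.8,-0.79,-0.76,-0.2,0,0,-0.202,0.8,-0.79,-0.76,-0.2,0,0,-0.202,0.8,-0.79,-0.76,-0.2,0,0,-0.202,0.8],
)

```text
time_s: 0.98
tool_pos: [326.4, 230.7, 265.8]
orientation: [0.0, 0.002, 1.0, 0.0]
wrist_force: [-0.1, -0.5, 0.2]
opening: 74.8
grip_force: 0.0
```

apply_moves(
  commands=[-0.9,-0.933,0,0,0,0,0.8,-0.9,-0.933,0,0,0,0,0.8,-0.9,-0.933,0,0,0,0,0.8,-0.9,-0.933,0,0,0,0,0.8,-0.9,-0.933,0,0,0,0,0.8,-0.9,-0.933,0,0,0,0,0.8,-0.9,-0.933,0,0,0,0,0.8,-0.9,-0.933,0,0,0,0,0.8,-0.9,-0.933,0,0,0,0,0.8,-0.9,-0.933,0,0,0,0,0.8,-0.9,-0.933,0,0,0,0,0.8,-0.9,-0.933,0,0,0,0,0.8],
)

```text
time_s: 1.98
tool_pos: [595.8, -46.4, 264.2]
orientation: [-0.001, -0.001, 1.0, 0.0]
wrist_force: [-0.9, 0.9, -0.4]
opening: 75.5
grip_force: 0.0
```

```bash
python3 - <<'E'
from h import *
snap('wrist','w1')
E
```

apply_moves(
  commands=[0.03,-0.72,0,0,0,0,0.8,0.03,-0.72,0,0,0,0,0.8,0.03,-0.72,0,0,0,0,0.8,0.03,-0.72,0,0,0,0,0.8,0.03,-0.72,0,0,0,0,0.8,0.03,-0.72,0,0,0,0,0.8,0.03,-0.72,0,0,0,0,0.8,0.03,-0.72,0,0,0,0,0.8],
)

```text
time_s: 2.7
tool_pos: [586.9, -261.9, 265.6]
orientation: [0.0, -0.001, 1.0, 0.0]
wrist_force: [-1.1, 0.5, 0.6]
opening: 75.1
grip_force: 0.0
```

```bash
python3 - <<'E'
from h import *
snap('wrist','w2')
a,b=load('w1')['f'],load('w2')['f']
cv2.imwrite('pics/w12.png',np.hstack([cv2.resize(a,(400,300)),cv2.resize(b,(400,300))])[:,:,::-1])
E
```

```text
(no output)
```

View pics/w12.png

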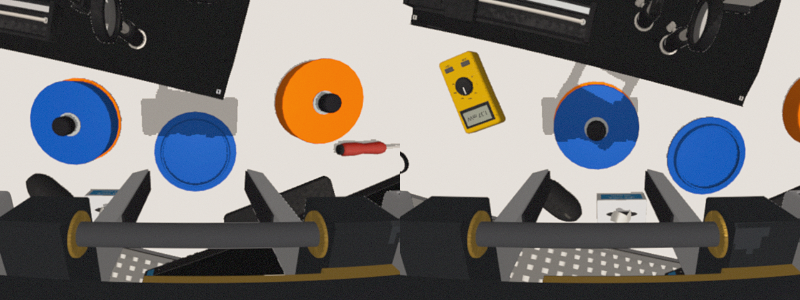

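The pair shows the blue base at about (312,243) full-size in w1. The blue knob is at about (104,201) in w1 and (313,205) in w2, and the orange knob at about (522,163) in w1.

```bash
python3 - <<'E'
from h import *
W=[load('w1'),load('w2'),load('top0'),load('scene0')]
# fit: knob dark blob (silhouette of cylinder r16 z..+24) and base blue blob, by matching blob centroids with model hull centroids
from scipy.optimize import least_squares
th=np.linspace(0,2*np.pi,60)
def hullc(d,x,y,z0,z1,R):
    p=np.vstack([np.c_[x+R*np.cos(th),y+R*np.sin(th),0*th+z] for z in(z0,z1)])
    h=cv2.convexHull(proj(d,p).astype(np.float32));m=cv2.moments(h);return np.array([m['m10']/m['m00'],m['m01']/m['m00']])
def blob(d,c,w,m):
    u,v=c;k=np.zeros((480,640),np.uint8);f=d['f'][v-w:v+w,u-w:u+w].astype(int);k[v-w:v+w,u-w:u+w]=m(f)
    n,l,s,ce=cv2.connectedComponentsWithStats(k);i=1+np.argmax(s[1:,4]);return ce[i],s[i]
dark=lambda f:(f.max(2)<85)&(f[...,2]-f[...,0]<25)
blue=lambda f:f[...,2]>f[...,0]+40
def fit(name,obs,x0,h,R):
    def res(p):return np.concatenate([hullc(d,p[0],p[1],p[2]-h,p[2],R)-c for d,c in obs])
    s=least_squares(res,x0);print(name,s.x.round(1),s.fun.round(1))
o=[]
for d,c in((W[0],(104,201)),(W[1],(313,205))):
    b=blob(d,c,26,dark);print(b);o.append((d,b[0]))
fit('bluek',o,(579,-265,78),24,16)
b=blob(W[0],(522,163),26,dark);print(b)
o=[(W[0],b[0]),(W[3],(250.5,195))]
fit('orgk',o,(543,162,70),24,16)
o=[]
for d,c,w in((W[0],(312,243),72),(W[1],(488,248),72),(W[2],(305,249),33)):
    b=blob(d,c,w,blue);print(b);o.append((d,b[0]))
fit('bb',o,(640,-53,8),8,78)
E
```

```text
(array([101.85111111, 200.91      ]), array([ 84, 185,  37,  32, 900], dtype=int32))
(array([313.80524345, 208.41073658]), array([299, 192,  31,  33, 801], dtype=int32))
bluek [ 579.  -261.9   78.4] [-0.5 -0.3  0.9  0.1]
(array([526.81848185, 164.45434543]), array([509, 150,  37,  30, 909], dtype=int32))
orgk [543.  167.2  71.5] [-0.   0.  -0.2 -0.2]
(array([312.07921095, 242.35316156]), array([  247,   179,   131,   128, 13079], dtype=int32))
(array([489.74516449, 248.67631013]), array([  427,   187,   126,   124, 12098], dtype=int32))
(array([305.22189963, 248.52924098]), array([ 278,  221,   56,   56, 2411], dtype=int32))
bb [640.8 -49.8   8.1] [-0.2  0.1 -0.5 -0.  -1.1  0.4]
```

apply_moves(
  commands=[0.027,-0.002,0.13,0,0,0,0.8,0.027,-0.002,0.26,0,0,0,0.8,0.027,-0.002,0.39,0,0,0,0.8,0.027,-0.002,0.5,0,0,0,0.8,0.027,-0.002,0.57,0,0,0,0.8,0.027,-0.002,0.62,0,0,0,0.8,0.027,-0.002,0.66,0,0,0,0.8,0.027,-0.002,0.69,0,0,0,0.8,0.027,-0.002,0.69,0,0,0,0.8,0.027,-0.002,0.69,0,0,0,0.2,0.027,-0.002,0.69,0,0,0,0.2,0.027,-0.002,0.69,0,0,0,0.2,0.027,-0.002,0.69,0,0,0,0.2,0.027,-0.002,0.69,0,0,0,0.2,0.027,-0.002,0.69,0,0,0,0.2],
)

```text
time_s: 4.0
tool_pos: [578.7, -264.3, 58.8]
orientation: [0.0, -0.0, 1.0, -0.0]
wrist_force: [-0.4, -0.1, 0.7]
opening: 38.8
grip_force: 0.0
```

apply_moves(
  commands=[0,0,0,0,0,0,0.1,0,0,0,0,0,0,0.1,0,0,0,0,0,0,0.1,0,0,0,0,0,0,0.1,0,0,0,0,0,0,0.1,0,0,0,0,0,0,0.1],
)

```text
time_s: 4.5
tool_pos: [578.7, -264.4, 58.5]
orientation: [0.0, -0.0, 1.0, -0.0]
wrist_force: [-1.2, -1.0, 1.0]
opening: 31.0
grip_force: 30.0
```

apply_moves(
  commands=[0,0,-0.03,0,0,0,0.1,0,0,-0.07,0,0,0,0.1,0,0,-0.14,0,0,0,0.1,0,0,-0.22,0,0,0,0.1,0,0,-0.3,0,0,0,0.1,0,0.05,-0.37,0,0,0,0.1,0,0.15,-0.37,0,0,0,0.1,0,0.27,-0.37,0,0,0,0.1,0,0.4,-0.37,0,0,0,0.1,0,0.53,-0.37,0,0,0,0.1,0,0.66,-0.37,0,0,0,0.1,0.03,0.79,-0.37,0,0,0,0.1,0.07,0.9,-0.37,0,0,0,0.1,0.1,1.0,-0.37,0,0,0,0.1,0.1,1.0,-0.37,0,0,0,0.1],
)

```text
time_s: 5.75
tool_pos: [547.2, 40.2, 170.9]
orientation: [0.0, -0.002, 1.0, 0.0]
wrist_force: [-0.6, 0.7, -1.3]
opening: 31.1
grip_force: 30.0
```

```bash
python3 - <<'E'
from h import *
print(r.state()['tool_pos'],r.state()['opening'])
snap('top','t1');snap('scene','s1');snap('wrist','w3')
t,s=load('t1')['f'],load('s1')['f']
a=cv2.resize(t[219:319,336:436],(400,400),interpolation=cv2.INTER_CUBIC);b=cv2.resize(s[210:360,220:420],(400,300),interpolation=cv2.INTER_CUBIC)
w=cv2.resize(load('w3')['f'],(400,300))
b=np.vstack([b,np.zeros((100,400,3),np.uint8)])
cv2.imwrite('pics/m1.png',np.hstack([a,b])[:,:,::-1])
E
```

```text
[547.24204205  40.23973124 170.86844958] 31.14062962456809
```

View pics/m1.png

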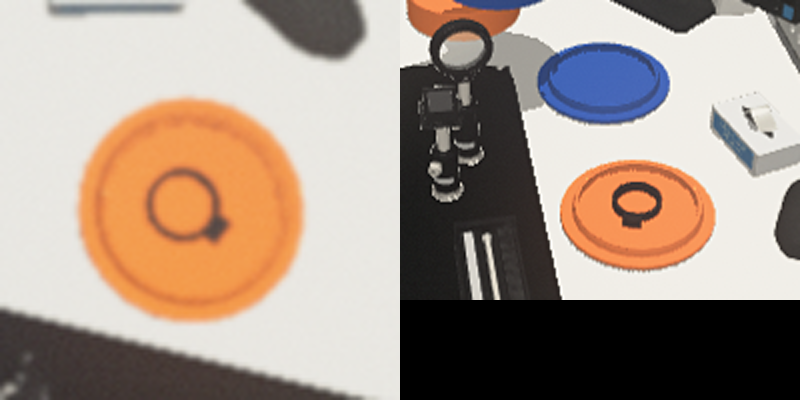

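The crops show the uncovered orange base with the mount inside: ring centre at about (381.5,270) in the top view, foot at about (390,277). Next I set the cover aside.

apply_moves(
  commands=[0.1,0.06,0,0,0,0,0.1,0.21,0.12,0,0,0,0,0.1,0.32,0.18,0,0,0,0,0.1,0.43,0.24,0,0,0,0,0.1,0.54,0.3,0,0,0,0,0.1,0.54,0.3,0.1,0,0,0,0.1,0.54,0.3,0.2,0,0,0,0.1,0.54,0.3,0.28,0,0,0,0.1,0.54,0.3,0.34,0,0,0,0.1,0.54,0.3,0.38,0,0,0,0.1,0.54,0.3,0.395,0,0,0,0.1,0.54,0.3,0.4,0,0,0,0.1,0.54,0.3,0.4,0,0,0,0.1],
)

```text
time_s: 6.98
tool_pos: [386.8, 124.8, 50.4]
orientation: [-0.0, 0.0, 1.0, -0.0]
wrist_force: [-8.0, -3.8, 12.3]
opening: 31.1
grip_force: 30.0
```

apply_moves(
  commands=[0,0,0,0,0,0,0.7,0,0,0,0,0,0,0.7,0,0,0,0,0,0,0.7,0,0,0,0,0,0,0.7,0,0,0,0,0,0,0.7,0,0,-0.05,0,0,0,0.7,0,0,-0.15,0,0,0,0.7,0,0,-0.28,0,0,0,0.7,0,0,-0.4,0,0,0,0.7,-0.12,-0.04,-0.5,0,0,0,0.7,-0.24,-0.08,-0.56,0,0,0,0.7,-0.36,-0.14,-0.56,0,0,0,0.7,-0.48,-0.24,-0.56,0,0,0,0.7,-0.55,-0.35,-0.56,0,0,0,0.7,-0.6,-0.47,-0.56,0,0,0,0.7,-0.62,-0.6,-0.56,0,0,0,0.7,-0.62,-0.73,-0.56,0,0,0,0.7,-0.62,-0.86,-0.56,0,0,0,0.7,-0.62,-0.98,-0.56,0,0,0,0.7,-0.62,-0.98,-0.56,0,0,0,0.7],
)

```text
time_s: 8.65
tool_pos: [571.9, -173.8, 216.9]
orientation: [-0.0, 0.002, 1.0, -0.0]
wrist_force: [-0.9, 0.0, 0.4]
opening: 65.6
grip_force: 0.0
```

apply_moves(
  commands=[0,-0.12,0,0,0,0,0.7,0,-0.24,0,0,0,0,0.7,0,-0.36,0,0,0,0,0.7,0,-0.32,0,0,0,0,0.7,0,-0.32,0,0,0,0,0.7],
)

```text
time_s: 9.07
tool_pos: [572.4, -264.5, 216.8]
orientation: [-0.0, 0.001, 1.0, 0.0]
wrist_force: [-0.9, 0.4, -0.5]
opening: 65.6
grip_force: 0.0
```

```bash
python3 - <<'E'
from h import *
print(r.state()['tool_pos'],r.state()['opening'])
snap('wrist','w4')
w=load('w4')['f']
cv2.imwrite('pics/w4.png',w[:,:,::-1])
E
```

```text
[ 572.38922454 -264.47730852  216.82948887] 65.60084000978226
```

apply_moves(
  commands=[0,-0.1,0,0,0,0,0.7,0,-0.2,0,0,0,0,0.7,0,-0.3,0,0,0,0,0.7,0,-0.3,0,0,0,0,0.7,0,-0.3,0,0,0,0,0.7],
)

```text
time_s: 9.53
tool_pos: [572.7, -354.4, 217.0]
orientation: [-0.0, -0.0, 1.0, 0.0]
wrist_force: [0.1, -0.1, -0.7]
opening: 66.1
grip_force: 0.0
```

```bash
python3 - <<'E'
from h import *
print(r.state()['tool_pos'],r.state()['opening'])
snap('wrist','w5');snap('top','t2')
c=[]
for n in('w4','w5'):c.append(cv2.resize(load(n)['f'],(600,450))[60:330])
t=cv2.resize(load('t2')['f'][180:330,170:470],(600,300))
cv2.imwrite('pics/w45.png',np.vstack(c)[:,:,::-1])
cv2.imwrite('pics/t2c.png',t[:,:,::-1])
E
```

```text
[ 572.70584657 -354.36727119  217.03639465] 66.08486787311381
```

View pics/w45.png

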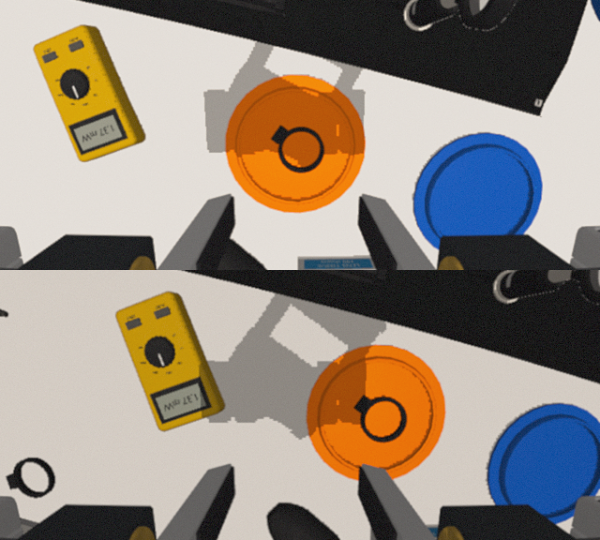

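The two wrist views show the mount ring at about (322,224) full-size in w4, with its foot toward the upper left at about (299,208). In w5 the ring is at about (408,222). Next a model fit over both.

```bash
cat > fit.py <<'E'
from h import *
from scipy.optimize import minimize
th=np.linspace(0,2*np.pi,72)
def mask(d,p,s=4):
    x,y,z,a=p;u=np.array([np.cos(a),np.sin(a)]);R=np.c_[[u[1],-u[0]],u] # cols: mount x, y
    def pr(q,zz):
        w=q@R.T+[x,y];return np.round(s*(proj(d,np.c_[w,0*w[:,0]+zz])+.5)).astype(np.int32)
    m=np.zeros((480*s,640*s),np.uint8);h=m.copy();c=np.c_[np.cos(th),np.sin(th)]
    ft=np.array([[-9,-29],[9,-29],[9,-17],[-9,-17]],float)
    hh=None
    for q in(c*25+[0,4.7],ft):
        cv2.fillPoly(m,[cv2.convexHull(np.vstack([pr(q,z-11),pr(q,z)]))],1)
    hs=[]
    for zz in(z-11,z):
        h=np.zeros_like(m);cv2.fillPoly(h,[pr(c*15+[0,4.7],zz)],1);hs.append(h)
    m[(hs[0]&hs[1])>0]=0
    return cv2.resize(m.astype(np.float32),(640,480),interpolation=cv2.INTER_AREA)
def fitm(obs,p0,darkv=100,fixz=False):
    D=[]
    for d,(u,v),w in obs:
        k=np.zeros((480,640),np.float32);f=d['f'][v-w:v+w,u-w:u+w].astype(int);k[v-w:v+w,u-w:u+w]=(f.max(2)<darkv)
        D.append((d,k));print(k.sum())
    f=lambda p:sum(((mask(d,[*p[:2],p0[2] if fixz else p[2]*1.0,p[3]/30])-k)**2).sum() for d,k in D)
    q=np.array(p0,float);q[3]*=30
    S=np.vstack([q]+[q+e for e in np.diag([6,6,5,6])])
    s=minimize(f,q,method='Nelder-Mead',options=dict(initial_simplex=S,xatol=.1,fatol=.5))
    return [*s.x[:3],s.x[3]/30],s.fun
E
python3 - <<'E'
from fit import *
a,b=load('w4'),load('w5')
from math import pi
print(np.round(atz(a,(322,224),19),1))
c=atz(a,(322,224),19)
r0=fitm([(a,(318,220),34),(b,(404,218),34)],(c[0]-3,c[1]-4,19,0.89));print(r0)
r1=fitm([(a,(318,220),34),(b,(404,218),34)],(c[0]-3,c[1]-4,19,0.89),70);print(r1)
# orange base centre
for d,c in((a,(315,229)),(b,(401,225))):
    f=d['f'].astype(int);k=np.zeros((480,640),np.uint8);u,v=c;k[v-85:v+85,u-85:u+85]=((f[...,0]>f[...,2]+50)&(f[...,0]>1.6*f[...,1]-20))[v-85:v+85,u-85:u+85]
    n,l,s,ce=cv2.connectedComponentsWithStats(k);i=1+np.argmax(s[1:,4]);k=(l==i).astype(np.uint8)
    h=cv2.convexHull(cv2.findContours(k,0,1)[0][0]);m=cv2.moments(h);print(s[i],atz(d,(m['m10']/m['m00'],m['m01']/m['m00']),9))
E
```

```text
[ 580.3 -257.    19. ]
759.0
796.0
([np.float64(579.1991441688469), np.float64(-261.65971365297344), np.float64(12.308028734292144), np.float64(0.9386185918584213)], np.float64(1420.1640625))
648.0
690.0
([np.float64(579.5551362991833), np.float64(-261.3826264535795), np.float64(9.791626128173537), np.float64(0.9423520723852135)], np.float64(1601.85546875))
[  240   144   150   147 15251] [ 574.771211   -264.53719084    9.        ]
[  327   144   148   145 14599] [ 574.66445065 -266.02306034    9.        ]
```

View pics/t2c.png

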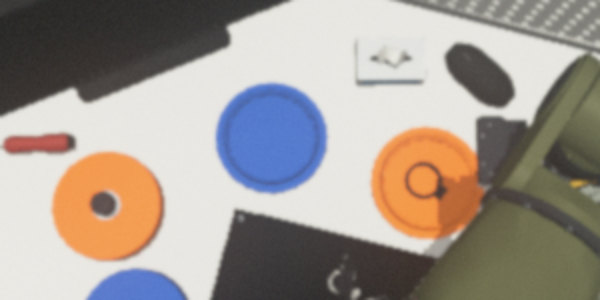

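```bash
python3 - <<'E'
import fit
from fit import *
a,b=load('w4'),load('w5')
src=open('fit.py').read()
for hr in(19,20.5):
    exec(src.replace('c*15','c*%g'%hr))
    for z in (19,None):
        print(hr,z,fitm([(a,(318,220),34),(b,(404,218),34)],(577,-261,19,0.93),100,z is not None))
f=a['f'][186:254,284:352];
f2=b['f'][184:252,370:438]
p=[577,-261,19,.93]
cv2.imwrite('pics/z.png',cv2.resize(np.hstack([f,f2]),None,fx=5,fy=5,interpolation=cv2.INTER_NEAREST)[:,:,::-1])
E
```

```text
759.0
796.0
19 19 ([np.float64(577.7611750127884), np.float64(-262.1638955114771), np.float64(21.797357903138682), np.float64(0.9656074783453928)], np.float64(742.73046875))
759.0
796.0
19 None ([np.float64(578.5480909236189), np.float64(-261.6597546945567), np.float64(13.635430366831084), np.float64(0.9720037631551872)], np.float64(681.76953125))
759.0
796.0
20.5 19 ([np.float64(577.8264317902839), np.float64(-262.3480402614962), np.float64(22.369735914893322), np.float64(0.9500002693000685)], np.float64(408.51953125))
759.0
796.0
20.5 None ([np.float64(578.8487203257832), np.float64(-261.8423286295686), np.float64(12.697591671648055), np.float64(0.9463881394450616)], np.float64(347.2265625))
```

View pics/z.png

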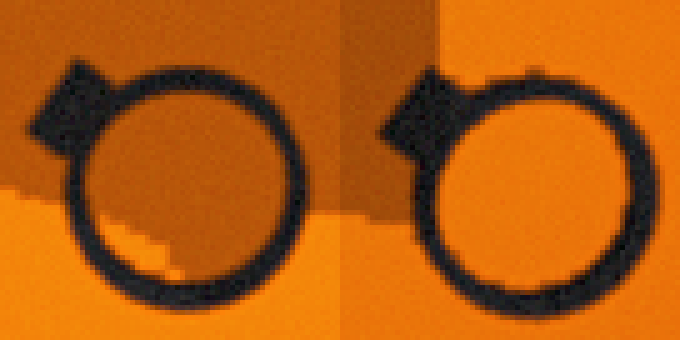

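The crop shows the mount clearly, with the foot at upper left. The fit gives an origin of about (578.2,-262) and its y axis at 0.95 rad, with the top at about 13–19 mm, which is consistent.

```bash
python3 -c "
from h import *
s=r.state();print(s['joint_pos'].round(3),s['tool_pos'])"
```

```text
[-0.606  0.577  1.101  0.     1.464 -2.179] [ 573.09148637 -352.93423561  217.52022585]
```

apply_moves(
  commands=[-0.026,0.1,0,0,0,0.08,0.75,-0.026,0.2,0,0,0,0.16,0.75,-0.026,0.3,0,0,0,0.24,0.75,-0.026,0.316,0,0,0,0.32,0.75,-0.026,0.316,0,0,0,0.4,0.75,-0.026,0.316,0,0,0,0.48,0.75,-0.026,0.316,0,0,0,0.56,0.75,-0.026,0.316,0,0,0,0.64,0.75,-0.026,0.316,0,0,0,0.7,0.75,-0.026,0.316,0,0,0,0.7,0.75],
)

```text
time_s: 10.47
tool_pos: [580.7, -257.9, 217.9]
orientation: [0.0, 0.523, 0.852, 0.0]
wrist_force: [-0.3, 0.5, -0.3]
opening: 70.6
grip_force: 0.0
```

apply_moves(
  commands=[0,0,0,0,0,0.08,0.75,0,0,0,0,0,0.16,0.75,0,0,0,0,0,0.24,0.75,0,0,0,0,0,0.32,0.75,0,0,0,0,0,0.4,0.75,0,0,0.1,0,0,0.48,0.75,0,0,0.2,0,0,0.56,0.75,0,0,0.3,0,0,0.64,0.75,0,0,0.4,0,0,0.694,0.75,0,0,0.45,0,0,0.694,0.75,0,0,0.45,0,0,0.694,0.75],
)

```text
time_s: 11.38
tool_pos: [579.1, -257.6, 78.9]
orientation: [-0.002, 0.888, 0.46, -0.002]
wrist_force: [-0.1, 0.4, -0.7]
opening: 70.8
grip_force: 0.0
```

```bash
python3 - <<'E'
from h import *
from scipy.spatial.transform import Rotation as R
snap('wrist','w6');d=load('w6')
s=r.state();q=s['orientation'];M=R.from_quat(q[[1,2,3,0]]).as_matrix();print(s['joint_pos'].round(2),s['tool_pos'],M.round(3).tolist())
print(M.T@(np.array([580.9,-258.2,10.5])-s['tool_pos']))
f=d['f'].copy();print(proj(d,[[580.9,-258.2,19],[578.2,-262,19]]))
cv2.imwrite('pics/w6.png',f[:,:,::-1])
E
```

```text
[-0.48  0.61  1.38  0.    1.16  0.14] [ 580.05441788 -258.27013765   81.50854556] [[0.576, 0.817, -0.002], [0.817, -0.576, 0.001], [-0.0, -0.002, -1.0]]
[ 0.56707449  0.82693793 71.00653541]
[[320.13405303 255.48091071]
 [320.08632036 262.33721026]]
```

View pics/w6.png

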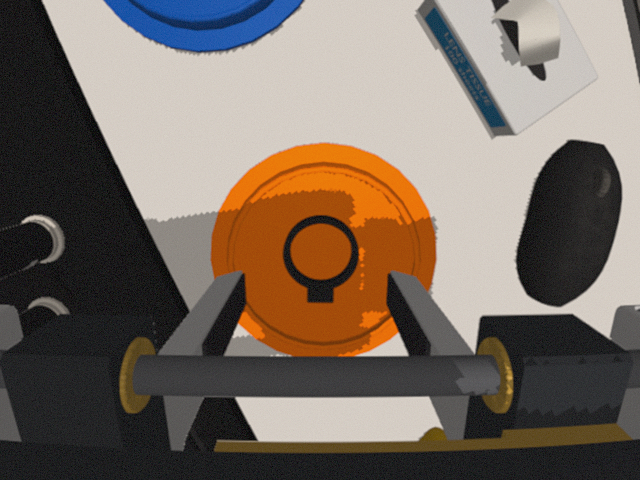

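The ring centre is at (321,254), against a predicted (320,255), and the foot points straight down in the image at (320,295). The grasp is aligned, so I descend.

apply_moves(
  commands=[0.002,0.003,0.08,0,0,0,0.75,0.002,0.003,0.14,0,0,0,0.75,0.002,0.003,0.18,0,0,0,0.75,0.002,0.003,0.21,0,0,0,0.75,0.002,0.003,0.23,0,0,0,0.75,0.002,0.003,0.236,0,0,0,0.75,0.002,0.003,0.236,0,0,0,0.75,0.002,0.003,0.236,0,0,0,0.3,0.002,0.003,0.236,0,0,0,0.3,0.002,0.003,0.236,0,0,0,0.3,0.002,0.003,0.236,0,0,0,0.3,0.002,0.003,0.236,0,0,0,0.3,0.002,0.003,0.236,0,0,0,0.3,0.002,0.003,0.236,0,0,0,0.3],
)

```text
time_s: 12.6
tool_pos: [581.8, -259.6, 12.0]
orientation: [0.0, 0.889, 0.458, 0.0]
wrist_force: [-0.5, 1.0, 4.6]
opening: 48.9
grip_force: 30.0
```

apply_moves(
  commands=[0,0,-0.03,0,0,0,0.3,0,0,-0.08,0,0,0,0.3,0,0,-0.15,0,0,0,0.3,0,0,-0.23,0,0,0,0.3,0.05,-0.017,-0.3,0,0,0,0.3,0.15,-0.05,-0.3,0,0,0,0.3,0.26,-0.09,-0.3,0,0,0,0.3,0.38,-0.13,-0.3,0,0,0,0.3,0.5,-0.17,-0.3,0,0,0,0.3,0.6,-0.21,-0.3,0,0,0,0.3,0.66,-0.23,-0.3,0,0,0,0.3,0.699,-0.242,-0.3,0,0,0,0.3,0.699,-0.242,-0.3,0,0,0,0.3,0.699,-0.242,-0.3,0,0,0,0.3],
)

```text
time_s: 13.77
tool_pos: [643.8, -46.9, 101.7]
orientation: [-0.0, 0.889, 0.459, -0.0]
wrist_force: [-0.7, -0.8, -0.8]
opening: 48.6
grip_force: 30.0
```

apply_moves(
  commands=[0,0,0.08,0,0,0,0.3,0,0,0.15,0,0,0,0.3,0,0,0.21,0,0,0,0.3,0,0,0.25,0,0,0,0.3,0,0,0.275,0,0,0,0.3,0,0,0.29,0,0,0,0.3,0,0,0.298,0,0,0,0.3,0,0,0.298,0,0,0,0.3,0,0,0.298,0,0,0,0.3],
)

```text
time_s: 14.52
tool_pos: [644.4, -46.7, 13.1]
orientation: [0.0, 0.889, 0.458, 0.0]
wrist_force: [-0.1, -0.5, -0.0]
opening: 48.6
grip_force: 30.0
```

apply_moves(
  commands=[0,0,0.003,0,0,0,0.3,0,0,0.006,0,0,0,0.3,0,0,0.006,0,0,0,0.3],
)

```text
time_s: 14.77
tool_pos: [644.6, -46.5, 11.9]
orientation: [0.001, 0.889, 0.458, 0.001]
wrist_force: [-2.4, 0.3, 8.8]
opening: 48.9
grip_force: 30.0
```

apply_moves(
  commands=[0,0,0,0,0,0,0.75,0,0,0,0,0,0,0.75,0,0,0,0,0,0,0.75,0,0,0,0,0,0,0.75,0,0,0,0,0,0,0.75,0,0,-0.04,0,0,0,0.75,0,0,-0.12,0,0,0,0.75,0,0,-0.24,0,0,0,0.75,0,0,-0.36,0,0,0,0.75,0,-0.1,-0.46,0,0,0,0.75,-0.01,-0.22,-0.53,0,0,0,0.75,-0.01,-0.35,-0.53,0,0,0,0.75,-0.02,-0.48,-0.53,0,0,0,0.75,-0.02,-0.61,-0.53,0,0,0,0.75,-0.03,-0.74,-0.53,0,0,0,0.75,-0.03,-0.86,-0.53,0,0,0,0.75,-0.03,-0.95,-0.53,0,0,0,0.75,-0.03,-0.99,-0.53,0,0,0,0.75,-0.03,-0.99,-0.53,0,0,0,0.75],
)

```text
time_s: 16.35
tool_pos: [395.8, 119.3, 170.4]
orientation: [0.0, 0.888, 0.459, 0.001]
wrist_force: [0.2, -0.2, 0.3]
opening: 70.6
grip_force: 0.0
```

```bash
cat > g.py <<'E'
from h import *
from scipy.spatial.transform import Rotation as R
def go(x,y,z):
    s=r.state();q=s['orientation'];M=R.from_quat(q[[1,2,3,0]]).as_matrix()
    print('move',x,y,z,(M.T@(np.array([x,y,z])-s['tool_pos'])/300).round(3),'j',s['joint_pos'].round(2),s['tool_pos'].round(1))
E
python3 - <<'E'
from g import *
snap('wrist','w7');snap('top','t3');snap('scene','s3')
go(386.8,124.8,51)
d=load('w7');print(proj(d,[386.8,124.8,70]),proj(d,[543,165,70]))
T=load('t3')['f'][180:380,170:430];S=load('s3')['f'][150:370,190:440]
w=cv2.resize(d['f'],(400,300))
x=np.vstack([np.hstack([cv2.resize(T,(400,300)),cv2.resize(S,(400,300))]),np.hstack([w,cv2.resize(load('s3')['f'][220:280,280:360],(400,300),interpolation=cv2.INTER_CUBIC)])])
cv2.imwrite('pics/m3.png',x[:,:,::-1])
E
```

```text
move 386.8 124.8 51 [-0.003 -0.043  0.396] j [ 0.2   0.03  1.92 -0.    1.19  0.82] [397.8 117.9 169.9]
[[302.53356532 242.18210073]] [[451.70326772  70.04294409]]
```

View pics/m3.png

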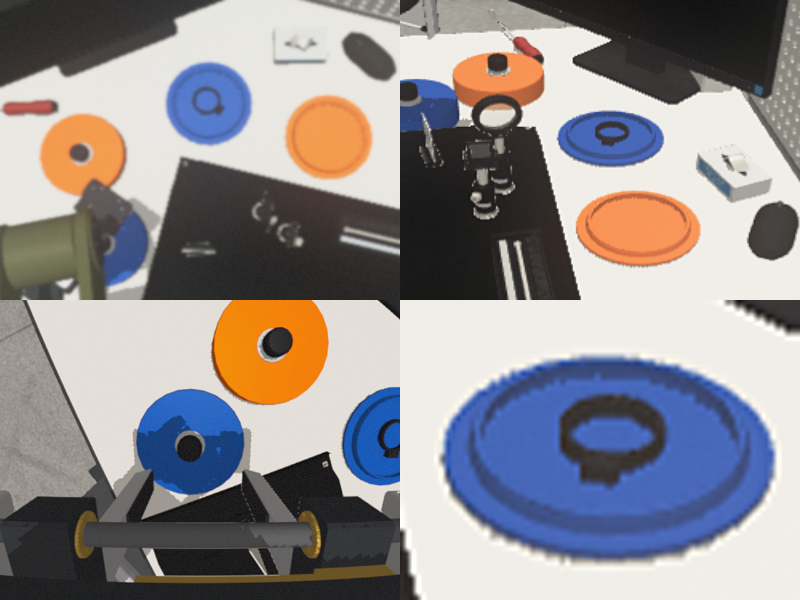

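The mount lies flat in the blue base, and both bases are open. In w7 the blue knob is at about (304,237), close to prediction, and the orange knob at about (443,67). Next I refine the positions numerically.

```bash
cat > fk.py <<'E'
from g import *
from scipy.optimize import least_squares
th=np.linspace(0,2*np.pi,60)
def hullc(d,x,y,z0,z1,R):
    p=np.vstack([np.c_[x+R*np.cos(th),y+R*np.sin(th),0*th+z] for z in(z0,z1)])
    m=cv2.moments(cv2.convexHull(proj(d,p).astype(np.float32)));return np.array([m['m10']/m['m00'],m['m01']/m['m00']])
def blob(d,c,w,m):
    u,v=c;k=np.zeros((480,640),np.uint8);y,x=max(v-w,0),max(u-w,0);f=d['f'][y:v+w,x:u+w].astype(int);k[y:v+w,x:u+w]=m(f)
    n,l,s,ce=cv2.connectedComponentsWithStats(k);i=1+np.argmax(s[1:,4])
    h=cv2.convexHull(np.vstack(cv2.findContours((l==i).astype(np.uint8),0,1)[0]));mm=cv2.moments(h)
    return np.array([mm['m10']/mm['m00'],mm['m01']/mm['m00']]),s[i]
dark=lambda f:(f.max(2)<85)&(abs(f[...,2]-f[...,0])<30)
blue=lambda f:f[...,2]>f[...,0]+40
org=lambda f:(f[...,0]>f[...,2]+50)
def fit(name,obs,x0,h,R,z=None):
    def res(p):return np.concatenate([hullc(d,p[0],p[1],(p[2] if z is None else z)-h,p[2] if z is None else z,R)-c for d,c in obs])
    s=least_squares(res,x0);print(name,s.x.round(1),s.fun.round(1))
E
python3 - <<'E'
from fk import *
w1,w7,t,s=load('w1'),load('w7'),load('t3'),load('s3')
def ob(L,m):
    o=[]
    for d,c,w in L:
        b=blob(d,c,w,m);print(b[0].round(1),b[1]);o.append((d,b[0]))
    return o
o=ob([(w1,(522,163),28),(w7,(443,67),32)],dark);fit('orgk',o,(543,165,70),24,16);fit('orgk z70',o,(543,165,70),24,16,70)
o=ob([(w7,(304,237),32)],dark);fit('bluek z70',o,(387,125,70),24,16,70)
o=ob([(t,(305,249),33),(s,(322,251),38)],blue);fit('bb',o,(640,-50,8),8,78,8)
o=ob([(t,(384,270),33),(s,(340,302),45)],org);fit('ob',o,(577,-265,8),8,78,8)
E
```

```text
[526.7 164.5] [509 150  37  30 898]
[443.2  67.7] [ 419   44   49   48 1752]
orgk [543.2 169.4  67.2] [-0.2  0.1 -0.2 -0.1]
orgk z70 [542.5 168.8  70. ] [ 0.8 -0.5  0.7  0.3]
[303.  236.9] [ 283  216   41   43 1357]
bluek z70 [387.4 125.7  70. ] [-0.1  1. ]
[305.2 248.5] [ 278  221   56   56 2354]
[321.2 250.9] [ 289  231   66   41 1821]
bb [641.9 -50.    8. ] [-1.   0.   0.2  0.2]
[383.3 271.1] [ 355  243   57   57 2541]
[338.4 317.1] [ 300  290   78   56 3413]
ob [ 579.6 -266.5    8. ] [-0.6  0.2  0.2  0.5]
```

apply_moves(
  commands=[0,-0.043,0.12,0,0,0,0.75,0,-0.043,0.22,0,0,0,0.75,0,-0.043,0.3,0,0,0,0.75,0,-0.043,0.35,0,0,0,0.75,0,-0.043,0.38,0,0,0,0.75,0,-0.043,0.395,0,0,0,0.75,0,-0.043,0.395,0,0,0,0.1,0,-0.043,0.395,0,0,0,0.1,0,-0.043,0.395,0,0,0,0.1,0,-0.043,0.395,0,0,0,0.1,0,-0.043,0.395,0,0,0,0.1,0,-0.043,0.395,0,0,0,0.1,0,-0.043,0.395,0,0,0,0.1,0,-0.043,0.395,0,0,0,0.1,0,-0.043,0.395,0,0,0,0.1,0,-0.043,0.395,0,0,0,0.1,0,-0.043,0.395,0,0,0,0.1],
)

```text
time_s: 17.92
tool_pos: [386.4, 125.9, 51.1]
orientation: [0.0, 0.889, 0.458, 0.0]
wrist_force: [-1.1, 0.0, 4.8]
opening: 31.0
grip_force: 30.0
```

apply_moves(
  commands=[0,0,-0.03,0,0,0,0.1,0,0,-0.08,0,0,0,0.1,0,0,-0.16,0,0,0,0.1,0,0,-0.25,0,0,0,0.1,0,0,-0.33,0,0,0,0.1,0,0,-0.4,0,0,0,0.1,0,0,-0.4,0,0,0,0.1],
)

```text
time_s: 18.5
tool_pos: [387.5, 126.1, 174.7]
orientation: [0.001, 0.889, 0.458, 0.003]
wrist_force: [0.5, 0.3, -0.9]
opening: 30.8
grip_force: 30.0
```

```bash
python3 - <<'E'
from fk import *
snap('wrist','w8');d=load('w8');print(r.state()['opening'])
def rel(d):
    V=d['V'];return V
# knob position in hand along tool x: fit cover side? use blue cover blob centroid
b=blob(d,(304,300),200,blue);print(b)
go(641,-50,170)
# orange base from w4,w5,w6
o2=lambda f:(f[...,0]>f[...,2]+50)&(f[...,0]>f[...,1]*1.5)
o=[]
for n,c,w in(('w4',(315,229),85),('w5',(401,225),85),('w6',(324,250),118)):
    D=load(n);b=blob(D,c,w,o2);print(b[0].round(1),b[1]);o.append((D,b[0]))
fit('ob',o,(577,-265,8),8,78,8)
E
```

```text
31.057749911186683
(array([315.91141217, 238.7413016 ]), array([  182,   140,   270,   177, 32356], dtype=int32))
move 641 -50 170 [0.013 1.03  0.01 ] j [ 0.22  0.01  1.94 -0.    1.19  0.84] [386.8 125.9 172.4]
[314.6 216.8] [  241   144   149   147 15207]
[400.5 216.4] [  327   144   148   145 14562]
[323.1 250.6] [  211   143   225   214 30993]
ob [ 578.9 -264.3    8. ] [ 0.1  0.4  0.4  0.4 -0.1  0.8]
```

```bash
python3 - <<'E'
from fk import *
d=load('w8');s=r.state();p=s['tool_pos'];ux=np.array([.577,.817]);uy=np.array([.817,-.577])
for a in(-4,0,4):
    c=p[:2]+a*ux
    q=np.vstack([proj(d,np.c_[c[0]+73*np.cos(th),c[1]+73*np.sin(th),0*th+p[2]+z]) for z in(-50.5,-10.5)])
    print(a,q.min(0),q.max(0))
E
```

```text
-4 [179.95436074 149.03873288] [451.83896727 405.92184235]
0 [179.26299007 141.301309  ] [452.47674707 400.15552728]
4 [178.57220702 132.88664863] [453.11341152 394.32120325]
```

apply_moves(
  commands=[0,0.08,0,0,0,0,0.1,0,0.18,0,0,0,0,0.1,0,0.3,0,0,0,0,0.1,0,0.42,0,0,0,0,0.1,0,0.54,0,0,0,0,0.1,0,0.66,0,0,0,0,0.1,0.01,0.78,0,0,0,0,0.1,0.01,0.88,0,0,0,0,0.1,0.01,0.95,0.1,0,0,0,0.1,0.013,0.99,0.2,0,0,0,0.1,0.013,0.99,0.25,0,0,0,0.1,0.013,0.99,0.25,0,0,0,0.1,0.013,0.99,0.25,0,0,0,0.1],
)

```text
time_s: 19.63
tool_pos: [629.6, -43.1, 94.3]
orientation: [-0.001, 0.889, 0.458, -0.001]
wrist_force: [-0.0, -0.9, -0.4]
opening: 31.2
grip_force: 30.0
```

```bash
python3 - <<'E'
from g import *
go(640.8,-50,58.5)
E
```

```text
move 640.8 -50 58.5 [0.003 0.044 0.119] j [-0.13  0.58  1.38 -0.    1.18  0.49] [629.6 -43.1  94.3]
```

apply_moves(
  commands=[0.003,0.044,0.0,0,0,0,0.1,0.003,0.044,0.03,0,0,0,0.1,0.003,0.044,0.06,0,0,0,0.1,0.003,0.044,0.075,0,0,0,0.1,0.003,0.044,0.085,0,0,0,0.1,0.003,0.044,0.095,0,0,0,0.1,0.003,0.044,0.105,0,0,0,0.1,0.003,0.044,0.112,0,0,0,0.1,0.003,0.044,0.117,0,0,0,0.1,0.003,0.044,0.117,0,0,0,0.1],
)

```text
time_s: 20.47
tool_pos: [641.7, -50.1, 60.6]
orientation: [-0.0, 0.889, 0.458, -0.0]
wrist_force: [0.0, -0.3, -1.8]
opening: 30.9
grip_force: 30.0
```

apply_moves(
  commands=[0,0,0.004,0,0,0,0.1,0,0,0.008,0,0,0,0.1,0,0,0.009,0,0,0,0.1,0,0,0.009,0,0,0,0.1],
)

```text
time_s: 20.8
tool_pos: [642.0, -50.2, 58.7]
orientation: [0.0, 0.889, 0.458, 0.0]
wrist_force: [-1.6, -1.0, 3.4]
opening: 31.2
grip_force: 30.0
```

apply_moves(
  commands=[0,0,0,0,0,0,0.75,0,0,0,0,0,0,0.75,0,0,0,0,0,0,0.75,0,0,0,0,0,0,0.75,0,0,0,0,0,0,0.75,0,0,-0.05,0,0,0,0.75,0,0,-0.15,0,0,0,0.75,0,0,-0.27,0,0,0,0.75,0.03,-0.05,-0.37,0,0,0,0.75,0.09,-0.15,-0.37,0,0,0,0.75,0.15,-0.26,-0.37,0,0,0,0.75,0.21,-0.37,-0.37,0,0,0,0.75,0.28,-0.48,-0.37,0,0,0,0.75,0.34,-0.58,-0.37,0,0,0,0.75,0.38,-0.65,-0.37,0,0,0,0.75,0.4,-0.68,-0.37,0,0,0,0.75,0.4,-0.68,-0.37,0,0,0,0.75],
)

```text
time_s: 22.22
tool_pos: [544.5, 167.6, 169.3]
orientation: [-0.0, 0.888, 0.46, 0.0]
wrist_force: [1.0, 0.7, 0.4]
opening: 70.6
grip_force: 0.0
```

```bash
python3 - <<'E'
from fk import *
snap('wrist','w9');snap('scene','s9');snap('top','t9');d=load('w9')
c=proj(d,[542.8,168.8,70])[0];print(c)
b=blob(d,tuple(int(v) for v in c),34,dark);print(b)
fit('orgk',[(d,b[0])],(543,168,70),24,16,70)
go(542.8,168.8,51)
# blue cover seated: knob in w? use top & scene
s=load('s9');b=blob(s,(322,226),16,dark);print(b)
T=load('t9')
for z in(70,78,86):print(z,proj(s,[642,-50,z]),'hull',hullc(s,642,-50,z-24,z,16))
E
```

```text
[313.85465862 241.50666102]
(array([314.11012783, 236.65093412]), array([ 294,  216,   42,   43, 1381], dtype=int32))
orgk [543.8 170.   70. ] [-0. -0.]
move 542.8 168.8 51 [ 0.005 -0.015  0.394] j [ 0.23  0.38  1.51 -0.    1.26  0.85] [545.7 164.9 169.1]
(array([322.30163934, 228.80983607]), array([316, 222,  14,  15, 167], dtype=int32))
70 [[322.07900595 226.71000853]] hull [321.95293202 231.09214131]
78 [[322.16424505 223.77355713]] hull [322.03723121 228.18916199]
86 [[322.25012274 220.81459989]] hull [322.122165  225.2640263]
```

apply_moves(
  commands=[0.009,-0.015,0.12,0,0,0,0.75,0.009,-0.015,0.22,0,0,0,0.75,0.009,-0.015,0.3,0,0,0,0.75,0.009,-0.015,0.35,0,0,0,0.75,0.009,-0.015,0.38,0,0,0,0.75,0.009,-0.015,0.393,0,0,0,0.75,0.009,-0.015,0.393,0,0,0,0.1,0.009,-0.015,0.393,0,0,0,0.1,0.009,-0.015,0.393,0,0,0,0.1,0.009,-0.015,0.393,0,0,0,0.1,0.009,-0.015,0.393,0,0,0,0.1,0.009,-0.015,0.393,0,0,0,0.1,0.009,-0.015,0.393,0,0,0,0.1,0.009,-0.015,0.393,0,0,0,0.1,0.009,-0.015,0.393,0,0,0,0.1,0.009,-0.015,0.393,0,0,0,0.1,0.009,-0.015,0.393,0,0,0,0.1],
)

```text
time_s: 23.78
tool_pos: [543.2, 170.9, 51.5]
orientation: [0.0, 0.889, 0.458, 0.0]
wrist_force: [-0.5, 0.1, 5.6]
opening: 31.0
grip_force: 30.0
```

apply_moves(
  commands=[0,0,-0.03,0,0,0,0.1,0,0,-0.08,0,0,0,0.1,0,0,-0.16,0,0,0,0.1,0,0,-0.25,0,0,0,0.1,0,0,-0.35,0,0,0,0.1,0,0,-0.43,0,0,0,0.1,0,0,-0.46,0,0,0,0.1,0,0,-0.46,0,0,0,0.1],
)

```text
time_s: 24.45
tool_pos: [543.6, 170.8, 191.2]
orientation: [0.0, 0.889, 0.458, 0.002]
wrist_force: [0.3, -0.1, -1.5]
opening: 30.8
grip_force: 30.0
```

```bash
python3 - <<'E'
from fk import *
snap('wrist','w10');d=load('w10');s=r.state();p=s['tool_pos'];print(s['opening']);ux=np.array([.577,.817])
print(blob(d,(316,260),190,org)[1])
for a in(-4,0,4):
    c=p[:2]+a*ux
    q=np.vstack([proj(d,np.c_[c[0]+73*np.cos(th),c[1]+73*np.sin(th),0*th+p[2]+z]) for z in(-50.5,-10.5)])
    print(a,q.min(0),q.max(0))
go(578.9,-264.3,190)
E
```

```text
30.77741883110827
[  182   144   269   174 31838]
-4 [180.00100369 148.81240771] [452.14298338 405.87789015]
0 [179.30485069 141.15632459] [452.78715863 400.11705188]
4 [178.60918865 132.72666674] [453.43030001 394.28792794]
move 578.9 -264.3 190 [-1.112  0.938 -0.003] j [ 0.24  0.36  1.49 -0.    1.3   0.86] [543.  170.7 189.1]
```

apply_moves(
  commands=[-0.05,0.04,0,0,0,0,0.1,-0.13,0.11,0,0,0,0,0.1,-0.22,0.19,0,0,0,0,0.1,-0.31,0.26,0,0,0,0,0.1,-0.4,0.34,0,0,0,0,0.1,-0.49,0.41,0,0,0,0,0.1,-0.58,0.49,0,0,0,0,0.1,-0.67,0.56,0,0,0,0,0.1,-0.76,0.64,0,0,0,0,0.1,-0.85,0.71,0,0,0,0,0.1,-0.93,0.78,0,0,0,0,0.1,-0.98,0.83,0,0,0,0,0.1,-1,0.86,0,0,0,0,0.1,-1,0.86,0,0,0,0,0.1],
)

```text
time_s: 25.67
tool_pos: [578.9, -224.6, 187.0]
orientation: [-0.001, 0.889, 0.458, -0.001]
wrist_force: [0.2, 1.0, -1.8]
opening: 30.7
grip_force: 30.0
```

```bash
python3 - <<'E'
from g import *
go(579.5,-263.4,70)
E
```

```text
move 579.5 -263.4 70 [-0.104  0.078  0.39 ] j [-0.43  0.47  1.32 -0.    1.35  0.19] [ 578.9 -224.6  187. ]
```

apply_moves(
  commands=[-0.05,0.04,0.0,0,0,0,0.1,-0.104,0.078,0.0,0,0,0,0.1,-0.104,0.078,0.1,0,0,0,0.1,-0.104,0.078,0.2,0,0,0,0.1,-0.104,0.078,0.28,0,0,0,0.1,-0.104,0.078,0.34,0,0,0,0.1,-0.104,0.078,0.37,0,0,0,0.1,-0.104,0.078,0.37,0,0,0,0.1,-0.104,0.078,0.385,0,0,0,0.1,-0.104,0.078,0.395,0,0,0,0.1,-0.104,0.078,0.405,0,0,0,0.1,-0.104,0.078,0.413,0,0,0,0.1,-0.104,0.078,0.418,0,0,0,0.1,-0.104,0.078,0.418,0,0,0,0.1],
)

```text
time_s: 26.83
tool_pos: [580.3, -262.3, 63.8]
orientation: [-0.0, 0.889, 0.458, -0.0]
wrist_force: [-0.5, 0.1, -1.8]
opening: 30.7
grip_force: 30.0
```

apply_moves(
  commands=[0.004,0,0.005,0,0,0,0.1,-0.002,0,0.01,0,0,0,0.1,-0.002,0,0.015,0,0,0,0.1,-0.002,0,0.017,0,0,0,0.1,-0.002,0,0.017,0,0,0,0.1],
)

```text
time_s: 27.25
tool_pos: [580.0, -262.9, 59.1]
orientation: [0.0, 0.889, 0.458, 0.0]
wrist_force: [-1.5, -0.1, 2.4]
opening: 31.0
grip_force: 30.0
```

Seated: the TCP is at 59.1, where about 59.5 was expected. I release and retreat up.

apply_moves(
  commands=[0,0,0,0,0,0,0.75,0,0,0,0,0,0,0.75,0,0,0,0,0,0,0.75,0,0,0,0,0,0,0.75,0,0,0,0,0,0,0.75,0,0,-0.05,0,0,0,0.75,0,0,-0.15,0,0,0,0.75,0,0,-0.27,0,0,0,0.75,0,0,-0.38,0,0,0,0.75,0,0,-0.5,0,0,0,0.75,0.1,-0.08,-0.6,0,0,0,0.75,0.2,-0.16,-0.6,0,0,0,0.75,0.3,-0.24,-0.6,0,0,0,0.75,0.4,-0.32,-0.6,0,0,0,0.75,0.5,-0.4,-0.6,0,0,0,0.75,0.6,-0.5,-0.6,0,0,0,0.75,0.7,-0.65,-0.6,0,0,0,0.75,0.75,-0.75,-0.6,0,0,0,0.75,0.75,-0.75,-0.6,0,0,0,0.75,0.75,-0.75,-0.6,0,0,0,0.75],
)

```text
time_s: 28.92
tool_pos: [526.5, 52.8, 239.2]
orientation: [0.0, 0.888, 0.46, 0.0]
wrist_force: [0.4, -0.4, 0.6]
opening: 70.7
grip_force: 0.0
```

```bash
python3 - <<'E'
from fk import *
snap('scene','s10');snap('top','t10');s=load('s10');t=load('t10')
print(r.state()['tool_pos'])
for n,(x,y) in dict(blue=(642,-50),org=(579.7,-263.5)).items():
    c=proj(s,[x,y,66])[0]
    try:print(n,blob(s,tuple(int(v) for v in c),17,dark)[0],'model',hullc(s,x,y,54,78,16),'10 higher',hullc(s,x,y,64,88,16))
    except Exception as e:print(n,e)
# flange visible: base blue/orange extents in top view vs initial; bystander change
for n,bx in dict(tissue=(340,190,390,228),mouse=(388,196,432,236),meter=(440,260,495,325),driver=(140,240,210,262)).items():
    a,b,c,e=bx;x=load('top0')['f'][b:e,a:c].astype(int);y=t['f'][b:e,a:c].astype(int);print(n,(abs(x-y).max(2)>40).sum())
E
```

```text
[527.41434616  50.4576558  238.89949462]
blue [322.36363636 228.79220779] model [322.03723121 228.18916199] 10 higher [322.14349221 224.52925376]
org [339.10361446 292.37831325] model [339.31344011 291.51272279] 10 higher [339.53757536 287.56614807]
tissue 0
mouse 0
meter 0
driver 211
```

```bash
python3 - <<'E'
from fk import *
red=lambda f:(f[...,0]>f[...,1]+60)&(f[...,1]<90)
for n in('top0','t3','t9','t10'):
    b=blob(load(n),(190,251),22,red);print(n,b)
for n in('scene0','s3','s9','s10'):
    print(n,blob(load(n),(270,187),14,red))
E
```

```text
top0 (array([190.78347578, 252.21367521]), array([174, 248,  30,   8,  66], dtype=int32))
t3 (array([190.51626016, 252.15853659]), array([173, 248,  31,   8,  71], dtype=int32))Traceback (most recent call last):
  File "<stdin>", line 4, in <module>
  File "fk.py", line 9, in blob
    n,l,s,ce=cv2.connectedComponentsWithStats(k);i=1+np.argmax(s[1:,4])
                                                     ~~~~~~~~~^^^^^^^^^
    return _wrapfunc(a, 'argmax', axis=axis, out=out, **kwds)
    return bound(*args, **kwds)
ValueError: attempt to get argmax of an empty sequence
```

```bash
python3 - <<'E'
from fk import *
red=lambda f:(f[...,0]>f[...,1]+50)&(f[...,1]<110)
for n,c in(('t10',(190,251)),('scene0',(270,187)),('s9',(270,187)),('s10',(270,187))):
    try: print(n,blob(load(n),c,22 if n[0]=='t' else 10,red))
    except ValueError: print(n,'none')
x=load('top0')['f'][240:262,140:210].astype(int);y=load('t10')['f'][240:262,140:210].astype(int)
v,u=np.where(abs(x-y).max(2)>40);print(u.min()+140,u.max()+140,v.min()+240,v.max()+240)
print(y[12,::8].tolist(),x[12,::8].tolist())
E
```

```text
t10 (array([184.24879227, 251.50966184]), array([173, 248,  24,   8, 151], dtype=int32))
scene0 (array([268.19808743, 184.26775956]), array([261, 177,  17,  15, 131], dtype=int32))
s9 (array([268.19808743, 184.26775956]), array([261, 177,  17,  15, 131], dtype=int32))
s10 (array([268.6387921 , 185.33797909]), array([261, 177,  17,  19, 139], dtype=int32))
194 209 244 261
[[152, 152, 146], [222, 220, 214], [218, 217, 210], [213, 212, 204], [182, 117, 111], [185, 90, 83], [180, 88, 80], [132, 102, 80], [105, 105, 81]] [[152, 151, 144], [222, 219, 215], [217, 215, 208], [213, 211, 203], [184, 117, 110], [186, 93, 83], [184, 91, 83], [182, 90, 82], [103, 75, 69]]
```

The differences at columns 194–209 in the top view are the arm partly hiding the driver. The visible part of the driver is unchanged, and the scene view agrees. I hand in.

```bash
python3 -c "
from bench import r
print(r.close_job())"
```

```text
the job is handed in; nothing more can be done
None
```

The job is handed in at about 29 s: the mount lies flat in the blue base, both dishes are closed with their own covers fully down, and the camera checks showed no movement of the tissue, driver, meter or mouse.

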